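# Stow the weighted kit cases heavy end down and bar them in

### The job

Stow every kit case that lies on the bench in the caddy, one to a bay, standing upright with its heavy end down; which end is heavy cannot be seen, so lift each case by its middle studs and watch which end sinks. When all of them stand in the caddy, lift the hold-down bar up off its two hooks and lay it flat across the caddy in the forks of both end posts, roughly centred, handle up. Do not knock over the screw tin.

Things in the scene. Friction and masses are not known exactly. Their poses are not given: they have to be found in the camera images.
- case_1: Kit case, closed dark steel box 120 x 40 x 38 mm (x, y, z), 0.6 kg, its ends alike; origin at its centre, starts flat, z up. One x end (drawn anew, unseen) is heavy: balance point up to 22 mm off centre (under 2 mm off: either end counts). Both y sides have brass studs, radius 8, 6 mm proud (52 over a pair), at x = -46, 0, +46, z = 0; a pair is one axle swivelling freely about y. May be absent.
- case_2: Kit case, closed dark steel box 120 x 40 x 38 mm (x, y, z), 0.6 kg, its ends alike; origin at its centre, starts flat, z up. One x end (drawn anew, unseen) is heavy: balance point up to 22 mm off centre (under 2 mm off: either end counts). Both y sides have brass studs, radius 8, 6 mm proud (52 over a pair), at x = -46, 0, +46, z = 0; a pair is one axle swivelling freely about y. May be absent.
- case_3: Kit case, closed dark steel box 120 x 40 x 38 mm (x, y, z), 0.6 kg, its ends alike; origin at its centre, starts flat, z up. One x end (drawn anew, unseen) is heavy: balance point up to 22 mm off centre (under 2 mm off: either end counts). Both y sides have brass studs, radius 8, 6 mm proud (52 over a pair), at x = -46, 0, +46, z = 0; a pair is one axle swivelling freely about y. May be absent.
- case_1_mid_studs (a point): Case 1's middle stud axle, at its centre (alike on the others). Pinched by its middle studs and lifted, a case swings and its heavy end sinks: 25 mm of lift shows it. Lifted higher it steepens and can jam under the fingers when set straight down; draw it aside towards the light end as it comes down. Pinched by an end pair it hangs straight down, the other end lowest.
- caddy: Fixed plywood caddy, on either side. Origin at the centre of its underside, z up, y along its row of three bays. Base 110 x 272 mm (x, y). A standing case has its stud (y) axis along the caddy's x, its centre 70 mm and top 130 mm above the bench. At y = +-125 mm stand posts 52 x 14 mm (x, y) with forks on top, cheeks up to z = 162.
- bay_0 (a point): Centre of the floor of the caddy's bay at its -y end, axes as the caddy, 10 mm above the bench. The bay is 66 mm long inside along x and 54 mm along y; its 8 mm walls rise 32 mm above this point. Bays are 62 mm apart.
- bay_1 (a point): Centre of the floor of the caddy's bay at its middle, axes as the caddy, 10 mm above the bench. The bay is 66 mm long inside along x and 54 mm along y; its 8 mm walls rise 32 mm above this point. Bays are 62 mm apart.
- bay_2 (a point): Centre of the floor of the caddy's bay at its +y end, axes as the caddy, 10 mm above the bench. The bay is 66 mm long inside along x and 54 mm along y; its 8 mm walls rise 32 mm above this point. Bays are 62 mm apart.
- fork_mid (a point): Point midway between the two fork seats, axes as the caddy: seats at y = +-125 mm, this height (140 mm above the bench). Fork slots are 32 mm wide in x between cheeks 10 mm thick and 22 mm tall. The laid bar's origin belongs here, its y along this y.
- hook_stand: Fixed stand with two steel hooks, on either side. Origin at the centre of its underside (base 90 x 170 x 12 mm), z up. Hooks at y = +-70 mm, 10 mm wide: seat at z = 100, upturned lip at x = -18 to -24 rising to z = 125, round 12 mm post at x = +24 rising to z = 138. Open between the hooks.
- hold_bar: Hold-down bar of pale wood, 0.12 kg: strip 24 x 274 x 8 mm (x, y, z) with a handle block 14 x 44 mm (x, y) on its middle from z = 8 to 42. Origin at the centre of the strip's underside, z up. It starts lying in the two hooks of the stand.
- bar_grip (a point): Middle of the bar's handle block, 32 mm above the strip's underside; take it across its 14 mm (bar x).
- screw_tin: Open tin of screws, 67 mm across, 48 mm tall, loose; origin at the centre of its underside. Bystander.
Things that resemble listed ones, but are neither listed nor needed, are in the scene too. What is shaped like the case_1 but orange is not meant.

How it is judged:
On the way, in this order (a step that is already met when the one before it is completed fails the run):
1. every case present stands in a bay of the caddy, heavy end down (x of case_1 in the frame of caddy between -0.02 and 0.02 m and y of case_1 in the frame of caddy between -0.09 and 0.09 m and height (world z) of case_1 between 0.062 and 0.078 m and ((angle between case_1's own x axis and vertical below 0.14 rad and x of case_1_load_c0 in the frame of case_1 below 0.004 m) or (angle between case_1's own x axis and vertical above 3 rad and x of case_1_load_c0 in the frame of case_1 above -0.004 m)) and x of case_2 in the frame of caddy between -0.02 and 0.02 m and y of case_2 in the frame of caddy between -0.09 and 0.09 m and height (world z) of case_2 between 0.062 and 0.078 m and ((angle between case_2's own x axis and vertical below 0.14 rad and x of case_2_load_c0 in the frame of case_2 below 0.004 m) or (angle between case_2's own x axis and vertical above 3 rad and x of case_2_load_c0 in the frame of case_2 above -0.004 m)) and x of case_3 in the frame of caddy between -0.02 and 0.02 m and y of case_3 in the frame of caddy between -0.09 and 0.09 m and height (world z) of case_3 between 0.062 and 0.078 m and ((angle between case_3's own x axis and vertical below 0.14 rad and x of case_3_load_c0 in the frame of case_3 below 0.004 m) or (angle between case_3's own x axis and vertical above 3 rad and x of case_3_load_c0 in the frame of case_3 above -0.004 m))), for 0.3 s.
2. the hold-down bar lies in both forks of the caddy (x of hold_bar in the frame of caddy between -0.012 and 0.012 m and y of hold_bar in the frame of caddy between -0.015 and 0.015 m and height (world z) of hold_bar between 0.134 and 0.146 m and angle between hold_bar's own z axis and vertical below 0.08 rad and angle between the y axis of hold_bar and the y axis of caddy, either way round below 0.1 rad), for 0.2 s.
At the end, for the whole second after the job is handed in: Every case present rests on a bay floor of the caddy, upright within 0.14 rad, heavy end down; the hold-down bar rests in both forks, handle up, within 12 mm across and 15 mm along of the caddy's centre, seated within 6 mm, level within 0.08 rad and in line within 0.1 rad (all of step 1 and all of step 2 and linear speed of each of case_1, case_2, case_3, hold_bar below 0.03 m/s); the robot touches nothing.
It fails at once if the screw tin is tipped over (angle between screw_tin's own z axis and vertical above 0.6 rad).
Of case_1, case_2, case_3 only 2 to 3 are there at a start; the rules pass over those that are not, and their reading is None.
At some moment in a run one of case_1, case_2, case_3 may be knocked a few centimetres aside while the robot is not near it.
Once in a run the grip may slacken for a moment while it holds something.
It also fails if it takes over 210 s, if anything falls off the work surface, if the arm or the gripper's body presses on something with over 40 N, if the wrist force passes 120 N, or if a joint passes its speed limit or range.

### The arm

A 6-joint arm with a two-finger parallel gripper is mounted at the origin on a cart in front of the work surface, level with it; the furniture and walls round the work are solid. World frame = base frame: x ahead of the robot, y to its left, z up, the work surface at z = 0. Lengths are in m, angles in rad, forces in N, time in s.
With the tool pointing down it reaches from about 0.275 to 0.825 m from the base axis. Payload 4.9 kg.
Tool frame: the origin (TCP) lies between the finger pads; the fingertips stand 11 mm ahead of it and the grasp point (between the pads) lies 8 mm behind it (manip.tip_reach is the distance from the TCP to the fingertips, in m); z points along the fingers, y is the line along which they close (so a half turn about z gives the same grasp; the last joint's range is limited). The gripper opens to 85 mm and grips with 20 to 120 N. Pads are 22 mm wide; open, the fingers measure 114 mm over their backs; the gripper's body (76 mm by 85 mm) begins 54 mm behind the grasp point. The pads swing forward as they close: fully open they stand 13 mm farther back than shut.
Start: joints at [-1.354, 0.326, -0.193, 1.052, 0, 1.437], TCP at [0.189, -0.517, 0.242] pointing down, gripper open.
Joint ranges: [-2.65, 2.65], [-0.97, 1.79], [-1.3, 1.35], [-1.93, 2.1], [-1.47, 1.37], [-3.14, 3.14]. Speed limits (rad/s): [2.57, 2.57, 3.14, 3.14, 3.14, 3.14].

### API

Orientations are given as a unit quaternion [w, x, y, z].
In Python, from cell import manip gives the robot as it stands.
- The arm moves only by the tool play_rows, never from a script. Its argument "plan" is a list of rows, each an object of numbers: "dx", "dy", "dz": the shift along the tool's x, y, z in units of 0.3 m (1.0 is 0.3 m); "turn": the turn about the tool's z in units of 1.5 rad (1.0 is 1.5 rad). In form: [{"dx": .., "dy": .., "dz": .., "turn": ..}, ...]. A call has 1 to 12 rows; each row shifts and turns the commanded pose from where the row before left it, along the tool's axes as they then stand; what a row does not reach is not made up. A row lasts 1/8 s, in which the tool goes at most 62.5 mm and 10.7 degrees, less where a joint would pass 70% of its speed; a pose out of reach is approached as far as the arm can. A call with a number of a shift or a turn outside -1 to 1 is refused whole. A call with a gripper value outside its range is refused whole. "hand" is the opening, from -1 (shut) to 1 (fully open), set as the call begins (left out, the last holds). The fingers move at their own pace and stop on an object; "grip_force" is the grip in N (left out, the last holds). Time passes only in rows, so rows that do not move let the fingers close. It gives the time, the measured TCP pose, the force, the opening and the grip force at its end, in the units of the state.
- manip.get_state(): the state, without advancing time (a new reading comes with each control period).
- manip.grab_frame(name): name is "scene" or "top" or "wrist"; returns the picture (420x560x3 uint8, red, green, blue); there is no depth.
- manip.calibration(name): a dict with "fov_y" (degrees; the focal length in pixels is half the picture's height over the tangent of half this angle, whatever the lens; pixels are square), "cx", "cy" (the principal point, pixels), "dist_coeffs" ([k1, k2, p1, p2, k3] as OpenCV has them; the pictures are not rectified), "position" and "rotation" of the camera in the world. Camera axes: x right, y down, z forward; pixel columns grow to the right and rows downward; lengths in m; the calibration is good to about 2 mm. A picture is of the moment at which its call begins: read the wrist's pose just before it. calibration takes no time and is no camera call; for the wrist camera it gives the pose at the moment of the call.
- manip.sign_off(): hands the job in; it is judged then, once.
The state is a dict: "clock": time; "q": joint angles; "qd": joint speeds; "joint_torque": joint torques, N m; "tcp_pos": TCP position; "ee_rot": TCP orientation; "force": force on the tool from outside, world axes, zero at the start; "moment": the same for the moment, N m; "finger_gap": finger opening in m; "grip_force": force on a finger pad.
Only numpy, scipy, OpenCV 4.12 (cv2) and the standard library are available. Lean on these libraries where they do the work, as an engineer would, in place of code of your own. Each camera call takes 0.05 s, during which the arm holds its last target. There are 200 camera calls.

## Working session

There is one attempt and no reset: what is moved stays moved. The work goes in short steps, Python scripts to look and compute and a tool call to move; the robot and the scene stay as the last step left them, time stands still between calls to the robot, and variables do not carry over. Pictures are saved under pics/ and viewed, at most 14 in all, crops included, and the job is handed in when it is done.

Besides the shell and the picture viewer there is one more tool, called after ">>>" as a command line: name --argument value ..., lists and objects as JSON in quotes. play_rows: Moves the arm, as the interface text tells. Its arguments: {"type":"object","properties":{"plan":{"type":"array"},"hand":{"type":"number"},"grip_force":{"type":"number"}},"required":["plan"]}

```bash
mkdir -p pics; ls; cat > h.py <<'E'
import numpy as np,cv2
from cell import manip
def cam(n):
    c=manip.calibration(n); f=210/np.tan(np.radians(c["fov_y"])/2)
    K=np.array([[f,0,c["cx"]],[0,f,c["cy"]],[0,0,1]]); return K,np.array(c["dist_coeffs"],float),np.array(c["position"]),np.array(c["rotation"])
def ray(n,uv,z,C=None):
    K,d,p,R=C or cam(n)
    if R.ndim==1: 
        from scipy.spatial.transform import Rotation as Ro; R=Ro.from_quat(R[[1,2,3,0]]).as_matrix()
    x=cv2.undistortPoints(np.array(uv,float).reshape(-1,1,2),K,d).reshape(-1,2)
    r=np.c_[x,np.ones(len(x))]@R.T
    return p+r*((z-p[2])/r[:,2])[:,None]
def snap(n,name):
    im=manip.grab_frame(n); cv2.imwrite(f"pics/{name}.png",im[...,::-1]); return im
E
python3 - <<'E'
from h import *
for n in("scene","top","wrist"):
    print(n,manip.calibration(n))
for n in("scene","top"): snap(n,n+"0")
s=manip.get_state();print(s)
E
```

```text
pics
scene {'fov_y': 47.063170065656045, 'cx': 282.5558985276919, 'cy': 212.09412050002524, 'dist_coeffs': array([-0.05293378,  0.        ,  0.        ,  0.        ,  0.        ]), 'position': array([0.02043176, 0.50990768, 0.88684833]), 'rotation': array([ 0.15387376, -0.38587435,  0.8468914 , -0.33196205])}
top {'fov_y': 50.269766716509544, 'cx': 284.06554181480374, 'cy': 207.4594240469473, 'dist_coeffs': array([-0.09785849,  0.        ,  0.        ,  0.        ,  0.        ]), 'position': array([0.39715747, 0.06108609, 1.05015398]), 'rotation': array([-0.07505646,  0.70394807, -0.70372937,  0.05990504])}
wrist {'fov_y': 58.00561511548583, 'cx': 276.0993755857417, 'cy': 209.5664242208742, 'dist_coeffs': array([-0.02128746,  0.        ,  0.        ,  0.        ,  0.        ]), 'position': array([ 0.2535931 , -0.49295693,  0.37295029]), 'rotation': array([ 0.11208915,  0.81195052, -0.56744427, -0.07860898])}
{'clock': 0.1, 'q': array([-1.35420675e+00,  3.26869275e-01, -1.93470734e-01,  1.05198442e+00,
        6.48604293e-06,  1.43663309e+00]), 'qd': array([ 0.00204852, -0.00191828,  0.0011635 , -0.00074938, -0.00087948,
       -0.00038548]), 'joint_torque': array([ 9.65406107e-04, -4.44238043e+01,  2.63038248e+01,  7.86336197e-03,
       -1.34319685e-04,  6.04318430e-06]), 'tcp_pos': array([ 0.18890795, -0.51601835,  0.24158537]), 'ee_rot': array([-7.63533382e-04,  9.84660646e-01,  1.74478731e-01, -2.82396820e-05]), 'force': array([-0.75758294,  0.69830919,  0.11487396]), 'moment': array([0.01298709, 0.05769294, 0.03946712]), 'grip_force': 0.0, 'finger_gap': 0.08528695023230391}
```

View pics/top0.png

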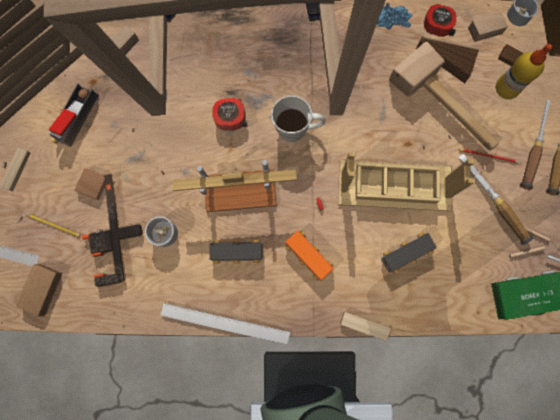

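View pics/scene0.png

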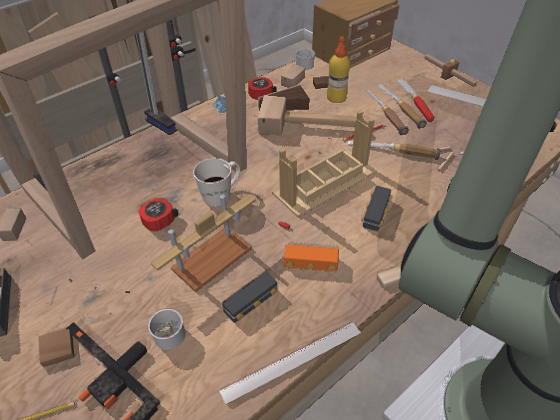

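Top view: two dark cases, at (236,252) and (409,252). The orange box at (309,255) is the decoy. The caddy is at (395,185), the stand and bar at (237,185), and the screw tin at (160,231). The other tin, at (521,12), is off in the corner. I'll confirm with one crop and measure.

```bash
python3 - <<'E'
from h import *
im=cv2.imread("pics/top0.png"); c=im[140:300,140:480]; cv2.imwrite("pics/crop0.png",cv2.resize(c,(790,372),interpolation=cv2.INTER_CUBIC))
C=cam("top")
g=im.max(2); m=((g<75)).astype(np.uint8)
m=cv2.morphologyEx(m,cv2.MORPH_OPEN,np.ones((5,5)))
n,l,st,ce=cv2.connectedComponentsWithStats(m)
for i in range(1,n):
    if st[i,4]>400 and 200<ce[i][1]<300:
        ct=cv2.findContours((l==i).astype(np.uint8),0,2)[0][0]
        r=cv2.minAreaRect(ct); b=cv2.boxPoints(r)
        P=ray("top",b,0.038,C); print("dark",st[i],r[0]); print(P.round(4)[:,:2].tolist(), ray("top",[r[0]],.038,C).round(4))
hsv=cv2.cvtColor(im,cv2.COLOR_BGR2HSV)
for u,z in(((237,183),.142),((160,231),.048),((309,255),.038),((203,172),.138),((266,167),.138),((172,184),.1),((297,176),.1)): print(u,ray("top",[u],z,C).round(3))
E
```

```text
dark [  90  213   52   71 1256] (110.20773315429688, 246.55462646484375)
[[0.4518, 0.5669], [0.595, 0.513], [0.5507, 0.407], [0.4108, 0.4617]] [[0.5013 0.4866 0.038 ]]
(237, 183) [[0.625 0.18  0.142]]
(160, 231) [[0.537 0.367 0.048]]
(309, 255) [[0.484 0.027 0.038]]
(203, 172) [[0.651 0.253 0.138]]
(266, 167) [[0.661 0.119 0.138]]
(172, 184) [[0.634 0.33  0.1  ]]
(297, 176) [[0.651 0.054 0.1  ]]
```

View pics/crop0.png

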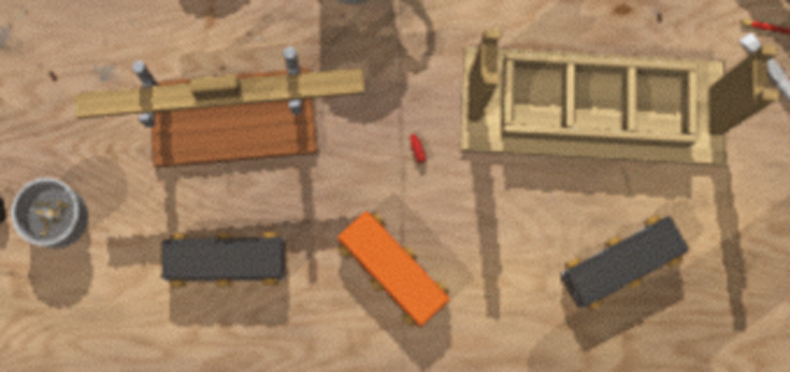

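```bash
cat >> h.py <<'E'
def cases(im,n,C,z=.038,amin=500,roi=None):
    b,g,r=[im[...,i].astype(int) for i in range(3)]
    m=((r-b<14)&(np.maximum(r,b)<110)).astype(np.uint8)
    m=cv2.morphologyEx(m,cv2.MORPH_OPEN,np.ones((5,5)))
    k,l,st,ce=cv2.connectedComponentsWithStats(m); out=[]
    for i in range(1,k):
        if st[i,4]<amin: continue
        ct=cv2.findContours((l==i).astype(np.uint8),0,2)[0][0]
        R=cv2.minAreaRect(ct); B=cv2.boxPoints(R); P=ray(n,B,z,C)[:,:2]
        e=P[1]-P[0],P[2]-P[1]; L=[np.linalg.norm(v) for v in e]; v=e[int(L[1]>L[0])]
        print(np.round(R[0],1),st[i,4],"c",P.mean(0).round(4),"L",np.round(sorted(L),4),"ang",round(np.degrees(np.arctan2(v[1],v[0]))%180,1))
def tofro(d,th=None):
    """world shift (3) -> tool units"""
    from scipy.spatial.transform import Rotation as Ro
    q=manip.get_state()["ee_rot"]; R=Ro.from_quat(q[[1,2,3,0]]).as_matrix()
    return (R.T@np.array(d,float)/.3).round(3)
E
python3 - <<'E'
from h import *
C=cam("top");im=cv2.imread("pics/top0.png");cases(im,"top",C)
s=790/340
cv=lambda P:np.array(P)/s+[140,140]
q=lambda t,P,z:print(t,ray("top",cv(P),z,C)[:,:2].round(4).tolist())
q("bays",[(505,60),(693,68),(690,140),(503,132)],.042)
q("base",[(463,150),(725,163)],.01)
q("stand",[(152,166),(317,152),(312,95)],.012)
q("bar",[(77,105),(363,82)],.108)
E
```

```text
[115.3 238.6] 581 c [0.5203 0.4759] L [0.0769 0.0841] ang 149.7
[408.4 252.4] 833 c [ 0.489  -0.1993] L [0.0374 0.1215] ang 118.1
[235.5 251. ] 837 c [0.4926 0.1934] L [0.0363 0.1168] ang 90.1
[528.3 296. ] 2393 c [ 0.3874 -0.4732] L [0.0881 0.1657] ang 97.9
[309.5 385. ] 6247 c [0.2004 0.027 ] L [0.1443 0.2125] ang 90.1
bays [[0.6911, -0.088], [0.6829, -0.2785], [0.6086, -0.2705], [0.617, -0.0838]]
base [[0.6052, -0.047], [0.5912, -0.316]]
stand [[0.5888, 0.2705], [0.603, 0.1018], [0.6629, 0.1072]]
bar [[0.6296, 0.3248], [0.6507, 0.0553]]
```

>>> play_rows --plan '[{"dx": 0.163, "dy": -0.082}, {"dx": 0.163, "dy": -0.082}, {"dx": 0.163, "dy": -0.082}, {"dx": 0.163, "dy": -0.082}, {"dx": 0.163, "dy": -0.082}, {"dx": 0.163, "dy": -0.082}, {"dx": 0.163, "dy": -0.082}, {"dx": 0.163, "dy": -0.082}]' --hand 1 --grip_force 60

```text
validation failed for argument at $.pl...
```

>>> play_rows --plan '[{"turn": -0.114}, {"turn": -0.114}, {"turn": -0.114}, {"turn": -0.114}, {"turn": -0.114}, {"turn": -0.114}, {"turn": -0.114}, {"turn": -0.114}, {"turn": -0.114}, {"turn": -0.114}, {}, {}]'

```text
validation failed for argument at $.pl...
```

```bash
cat >> h.py <<'E'
def yaw():
    from scipy.spatial.transform import Rotation as Ro
    q=manip.get_state()["ee_rot"]; R=Ro.from_quat(q[[1,2,3,0]]).as_matrix()
    return np.degrees(np.arctan2(R[1,0],R[0,0]))
def go(x,y,z):
    s=manip.get_state();p=s["tcp_pos"]; print("tcp",p.round(4),"yaw",round(yaw(),1),"gap",round(s["finger_gap"],4),"grip",round(s["grip_force"],1),"F",s["force"].round(1),"t",round(s["clock"],1),"-> units",tofro(np.array([x,y,z])-p))
E
python3 - <<'E'
from h import *
go(.489,-.199,.014)
C=cam("wrist");im=snap("wrist","w1");cases(im[...,::-1],"wrist",C,amin=1500)
im=snap("top","t1");cases(im[...,::-1],"top",cam("top"))
E
```

```text
tcp [ 0.1889 -0.516   0.2416] yaw 20.1 gap 0.0853 grip 0.0 F [-0.8  0.7  0.1] t 0.1 -> units [ 1.302 -0.648  0.76 ]
[ 83.5 140. ] 20781 c [ 0.1615 -0.3448] L [0.14   0.1554] ang 15.7
[279.5 344.5] 40015 c [ 0.0236 -0.5809] L [0.1852 0.5449] ang 110.1
[118.5 236.1] 568 c [0.5262 0.4685] L [0.0812 0.0838] ang 58.9
[408.5 252.3] 826 c [ 0.4892 -0.1997] L [0.0372 0.1209] ang 117.1
[235.5 251. ] 830 c [0.4926 0.1934] L [0.0363 0.1168] ang 90.1
[528.3 295.9] 2393 c [ 0.3877 -0.4734] L [0.0873 0.1653] ang 97.9
[309.5 385. ] 6241 c [0.2004 0.027 ] L [0.1443 0.2125] ang 90.1
```

View pics/w1.png

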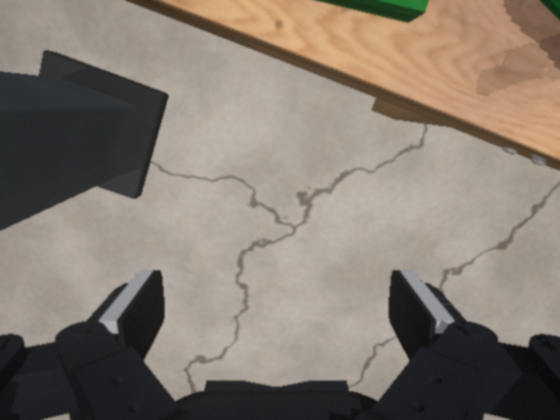

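The moves were refused, so the arm hasn't moved; the wrist view shows only the floor and the open fingers. I think each row needs all four keys, so I'll resend them that way.

>>> play_rows --plan '[{"dx": 0.163, "dy": -0.082, "dz": 0, "turn": 0}, {"dx": 0.163, "dy": -0.082, "dz": 0, "turn": 0}, {"dx": 0.163, "dy": -0.082, "dz": 0, "turn": 0}, {"dx": 0.163, "dy": -0.082, "dz": 0, "turn": 0}, {"dx": 0.163, "dy": -0.082, "dz": 0, "turn": 0}, {"dx": 0.163, "dy": -0.082, "dz": 0, "turn": 0}, {"dx": 0.163, "dy": -0.082, "dz": 0, "turn": 0}, {"dx": 0.163, "dy": -0.082, "dz": 0, "turn": 0}]' --hand 1 --grip_force 60

```text
clock: 1.2
tcp_pos: [0.4898, -0.1958, 0.2423]
ee_rot: [0.0, 0.985, 0.175, 0.0]
force: [0.8, -1.3, 0.1]
finger_gap: 0.0854
grip_force: 0.0
```

>>> play_rows --plan '[{"dx": 0, "dy": 0, "dz": 0, "turn": -0.114}, {"dx": 0, "dy": 0, "dz": 0, "turn": -0.114}, {"dx": 0, "dy": 0, "dz": 0, "turn": -0.114}, {"dx": 0, "dy": 0, "dz": 0, "turn": -0.114}, {"dx": 0, "dy": 0, "dz": 0, "turn": -0.114}, {"dx": 0, "dy": 0, "dz": 0, "turn": -0.114}, {"dx": 0, "dy": 0, "dz": 0, "turn": -0.114}, {"dx": 0, "dy": 0, "dz": 0, "turn": -0.114}, {"dx": 0, "dy": 0, "dz": 0, "turn": -0.114}, {"dx": 0, "dy": 0, "dz": 0, "turn": -0.114}, {"dx": 0, "dy": 0, "dz": 0, "turn": 0}]'

```text
clock: 2.58
tcp_pos: [0.4886, -0.1972, 0.2421]
ee_rot: [-0.0, 0.515, 0.857, 0.0]
force: [0.3, -0.1, 0.8]
finger_gap: 0.0857
grip_force: 0.0
```

```bash
python3 - <<'E'
from h import *
go(.489,-.199,.014)
C=cam("wrist");im=snap("wrist","w2");cases(im[...,::-1],"wrist",C,amin=1500)
E
```

```text
tcp [ 0.4886 -0.1972  0.2421] yaw 118.0 gap 0.0857 grip 0.0 F [ 0.3 -0.1  0.8] t 2.6 -> units [-0.006 -0.002  0.76 ]
[276. 184.] 5212 c [ 0.4908 -0.202 ] L [0.0363 0.1164] ang 118.8
[279.5 345. ] 42918 c [ 0.5755 -0.354 ] L [0.1846 0.5464] ang 28.0
```

View pics/w2.png

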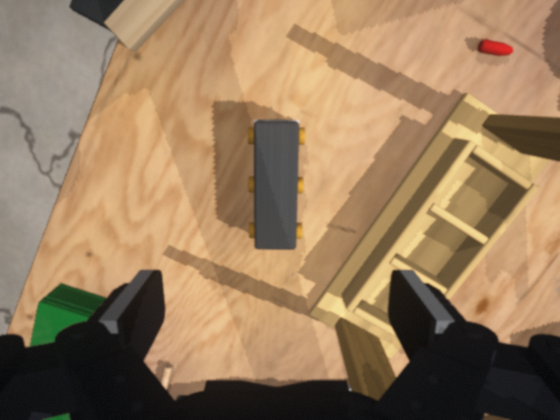

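The wrist view shows case B centred at (276,184), with stud pairs at rows 135, 184 and 230. I'll go down on the middle studs.

>>> play_rows --plan '[{"dx": -0.014, "dy": 0, "dz": 0.15, "turn": -0.009}, {"dx": 0, "dy": 0, "dz": 0.16, "turn": 0}, {"dx": 0, "dy": 0, "dz": 0.16, "turn": 0}, {"dx": 0, "dy": 0, "dz": 0.15, "turn": 0}, {"dx": 0, "dy": 0, "dz": 0.1, "turn": 0}, {"dx": 0, "dy": 0, "dz": 0.04, "turn": 0}, {"dx": 0, "dy": 0, "dz": 0, "turn": 0}]'

```text
clock: 3.5
tcp_pos: [0.4905, -0.2009, 0.014]
ee_rot: [-0.0, 0.509, 0.861, -0.0]
force: [0.4, 0.8, 0.4]
finger_gap: 0.0854
grip_force: 0.0
```

>>> play_rows --plan '[{"dx": 0, "dy": 0, "dz": 0, "turn": 0}, {"dx": 0, "dy": 0, "dz": 0, "turn": 0}, {"dx": 0, "dy": 0, "dz": 0, "turn": 0}, {"dx": 0, "dy": 0, "dz": 0, "turn": 0}, {"dx": 0, "dy": 0, "dz": 0, "turn": 0}, {"dx": 0, "dy": 0, "dz": 0, "turn": 0}]' --hand -1

```text
clock: 4.25
tcp_pos: [0.4915, -0.2017, 0.016]
ee_rot: [0.001, 0.509, 0.861, -0.0]
force: [-1.4, 0.1, 7.2]
finger_gap: 0.0505
grip_force: 61.5
```

>>> play_rows --plan '[{"dx": 0, "dy": 0, "dz": -0.03, "turn": 0}, {"dx": 0, "dy": 0, "dz": -0.03, "turn": 0}, {"dx": 0, "dy": 0, "dz": -0.03, "turn": 0}, {"dx": 0, "dy": 0, "dz": 0, "turn": 0}, {"dx": 0, "dy": 0, "dz": 0, "turn": 0}, {"dx": 0, "dy": 0, "dz": 0, "turn": 0}]'

```text
clock: 5.0
tcp_pos: [0.4904, -0.2004, 0.041]
ee_rot: [-0.001, 0.509, 0.861, 0.0]
force: [-1.6, 2.4, -1.7]
finger_gap: 0.0504
grip_force: 64.8
```

```bash
python3 - <<'E'
from h import *
go(.4905,-.201,.014)
a=snap("wrist","w3");b=snap("scene","s3")
c=cv2.resize(b[170:300,300:470],(0,0),fx=3,fy=3,interpolation=cv2.INTER_CUBIC)
a=cv2.resize(a,(372,279)); o=np.zeros((400,800,3),np.uint8); o[:279,:372]=a; c=c[:400,:428]; o[:c.shape[0],372:372+c.shape[1]]=c
cv2.imwrite("pics/c3.png",o[...,::-1])
E
```

```text
tcp [ 0.4904 -0.2004  0.041 ] yaw 118.9 gap 0.0504 grip 64.8 F [-1.6  2.4 -1.7] t 5.0 -> units [-0.002 -0.001  0.09 ]
```

View pics/c3.png

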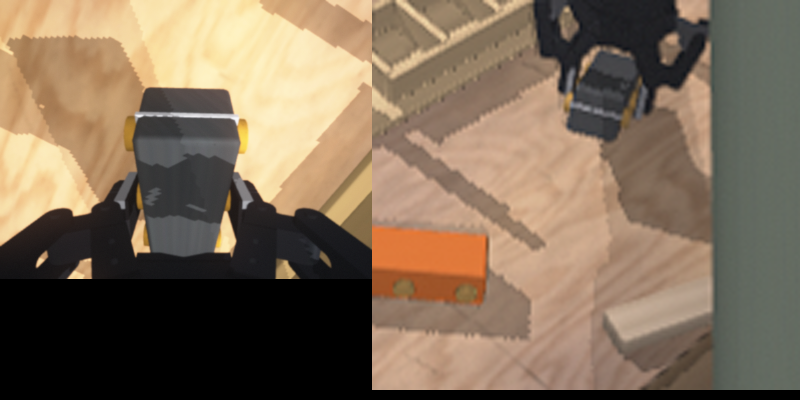

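In the wrist view the +tool-x end (top of the picture, stud at (185,133)) is high and near the camera. The -x end has sunk, so the heavy end is at tool -x and the light end at tool +x. I'll set it down, then pinch the light-end pair, 46 mm along +x.

>>> play_rows --plan '[{"dx": 0.006, "dy": 0, "dz": 0.03, "turn": 0}, {"dx": 0.006, "dy": 0, "dz": 0.03, "turn": 0}, {"dx": 0.005, "dy": 0, "dz": 0.025, "turn": 0}, {"dx": 0, "dy": 0, "dz": 0, "turn": 0}, {"dx": 0, "dy": 0, "dz": 0, "turn": 0}]'

```text
clock: 5.72
tcp_pos: [0.4879, -0.1965, 0.016]
ee_rot: [-0.0, 0.509, 0.861, -0.0]
force: [-3.3, 2.9, 5.7]
finger_gap: 0.0504
grip_force: 65.5
```

>>> play_rows --plan '[{"dx": 0, "dy": 0, "dz": 0, "turn": 0}, {"dx": 0, "dy": 0, "dz": 0, "turn": 0}, {"dx": 0, "dy": 0, "dz": 0, "turn": 0}, {"dx": 0.05, "dy": 0, "dz": 0, "turn": 0}, {"dx": 0.05, "dy": 0, "dz": 0.003, "turn": 0}, {"dx": 0.053, "dy": 0, "dz": 0.002, "turn": 0}, {"dx": 0, "dy": 0, "dz": 0, "turn": 0}, {"dx": 0, "dy": 0, "dz": 0, "turn": 0}]' --hand 0.95

```text
clock: 6.72
tcp_pos: [0.4666, -0.1564, 0.0145]
ee_rot: [0.0, 0.509, 0.861, -0.0]
force: [0.2, -0.2, -0.2]
finger_gap: 0.0833
grip_force: 0.0
```

```bash
python3 - <<'E'
from h import *
go(.4905-.0246,-.201+.0446,.014)
im=snap("wrist","w4")
from scipy.spatial.transform import Rotation as Ro
h=cv2.cvtColor(im,cv2.COLOR_RGB2HSV); m=((h[...,0]>15)&(h[...,0]<32)&(h[...,1]>170)&(h[...,2]>90)).astype(np.uint8)
m[300:]=m[300:]
n,l,st,ce=cv2.connectedComponentsWithStats(m)
C=cam("wrist")
for i in range(1,n):
    if 60<st[i,4]<4000: print(ce[i].round(1),st[i],ray("wrist",[ce[i]],.019,C).round(4))
E
```

```text
tcp [ 0.4666 -0.1564  0.0145] yaw 118.9 gap 0.0833 grip 0.0 F [ 0.2 -0.2 -0.2] t 6.7 -> units [ 0.001 -0.002  0.002]
[211.6 294. ] [206 274  14  41 449] [[ 0.4458 -0.1686  0.019 ]]
[343.8 297.3] [338 277  12  41 386] [[ 0.4896 -0.146   0.019 ]]
```

>>> play_rows --plan '[{"dx": 0.003, "dy": 0, "dz": 0, "turn": 0}, {"dx": 0, "dy": 0, "dz": 0, "turn": 0}, {"dx": 0, "dy": 0, "dz": 0, "turn": 0}, {"dx": 0, "dy": 0, "dz": 0, "turn": 0}, {"dx": 0, "dy": 0, "dz": 0, "turn": 0}, {"dx": 0, "dy": 0, "dz": 0, "turn": 0}]' --hand -1 --grip_force 80

```text
clock: 7.52
tcp_pos: [0.4659, -0.1558, 0.0148]
ee_rot: [0.0, 0.509, 0.861, 0.0]
force: [-2.1, 1.2, 6.3]
finger_gap: 0.0503
grip_force: 82.0
```

```bash
python3 - <<'E'
import cv2
im=cv2.imread("pics/w2.png")[80:360,310:560]
cv2.imwrite("pics/crop5.png",cv2.resize(im,None,fx=2.14,fy=2.14,interpolation=cv2.INTER_CUBIC))
E
```

```text
(no output)
```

View pics/crop5.png

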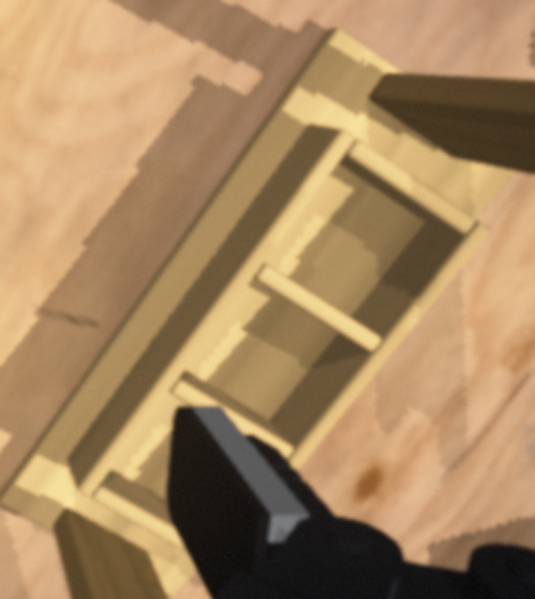

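```bash
python3 - <<'E'
from h import *
# pose of w2 camera: tcp moved only; rebuild from current calib by tcp-frame transform
from scipy.spatial.transform import Rotation as Ro
K,d,p,q=cam("wrist"); s=manip.get_state()
M=lambda q:Ro.from_quat(np.array(q)[[1,2,3,0]]).as_matrix()
R=M(s["ee_rot"]); t=R.T@(p-s["tcp_pos"]); Rc=R.T@M(q)
th=np.radians(118.0); R2=np.array([[np.cos(th),np.sin(th),0],[np.sin(th),-np.cos(th),0],[0,0,-1]])
C=(K,d,np.array([.4886,-.1972,.2421])+R2@t,R2@Rc)
cv=lambda P:np.array(P)/2.14+[310,80]
q=lambda n,P,z:print(n,ray("wrist",cv(P),z,C)[:,:2].round(4).tolist())
print("chk case",ray("wrist",[(276,184)],.038,C))
q("wall outer +ynear,+yfar,-ynear",[(350,132),(485,225),(80,492)],.042)
q("div1",[(258,270),(380,345)],.042);q("div2",[(182,380),(290,450)],.042)
q("base near +y,-y",[(333,30),(5,505)],.01)
E
```

```text
chk case [[ 0.4895437  -0.19967439  0.038     ]]
wall outer +ynear,+yfar,-ynear [[0.6233, -0.0848], [0.6971, -0.0892], [0.6106, -0.2776]]
div1 [[0.623, -0.151], [0.6899, -0.1539]]
div2 [[0.6218, -0.2087], [0.6842, -0.2145]]
base near +y,-y [[0.6071, -0.0476], [0.5957, -0.3154]]
```

>>> play_rows --plan '[{"dx": 0, "dy": 0, "dz": -0.05, "turn": 0}, {"dx": 0, "dy": 0, "dz": -0.07, "turn": 0}, {"dx": 0, "dy": 0, "dz": -0.07, "turn": 0}, {"dx": 0, "dy": 0, "dz": -0.07, "turn": 0}, {"dx": 0, "dy": 0, "dz": -0.07, "turn": 0}, {"dx": 0, "dy": 0, "dz": -0.07, "turn": 0}, {"dx": 0, "dy": 0, "dz": -0.07, "turn": 0}, {"dx": 0, "dy": 0, "dz": -0.07, "turn": 0}, {"dx": 0, "dy": 0, "dz": 0, "turn": 0.093}, {"dx": 0, "dy": 0, "dz": 0, "turn": 0.093}, {"dx": 0, "dy": 0, "dz": 0, "turn": 0.093}, {"dx": 0, "dy": 0, "dz": 0, "turn": 0.092}]'

```text
clock: 9.02
tcp_pos: [0.4645, -0.1548, 0.1759]
ee_rot: [-0.001, 0.727, 0.686, -0.0]
force: [-0.7, -0.2, -6.2]
finger_gap: 0.0496
grip_force: 84.0
```

```bash
python3 - <<'E'
from h import *
go(.651,-.244,.175)
E
```

```text
tcp [ 0.4645 -0.1548  0.1759] yaw 86.7 gap 0.0496 grip 84.0 F [-0.7 -0.2 -6.2] t 9.0 -> units [-0.261  0.638  0.001]
```

>>> play_rows --plan '[{"dx": -0.013, "dy": 0.033, "dz": 0, "turn": 0}, {"dx": -0.027, "dy": 0.065, "dz": 0, "turn": 0}, {"dx": -0.027, "dy": 0.065, "dz": 0, "turn": 0}, {"dx": -0.027, "dy": 0.065, "dz": 0, "turn": 0}, {"dx": -0.027, "dy": 0.065, "dz": 0, "turn": 0}, {"dx": -0.027, "dy": 0.065, "dz": 0, "turn": 0}, {"dx": -0.027, "dy": 0.065, "dz": 0, "turn": 0}, {"dx": -0.027, "dy": 0.065, "dz": 0, "turn": 0}, {"dx": -0.027, "dy": 0.065, "dz": 0, "turn": 0}, {"dx": -0.027, "dy": 0.065, "dz": 0, "turn": 0}, {"dx": -0.005, "dy": 0.02, "dz": 0, "turn": 0}, {"dx": 0, "dy": 0, "dz": 0, "turn": 0}]'

```text
clock: 10.52
tcp_pos: [0.6523, -0.2436, 0.1754]
ee_rot: [-0.001, 0.725, 0.688, -0.0]
force: [-0.2, 0.6, -6.2]
finger_gap: 0.05
grip_force: 84.5
```

>>> play_rows --plan '[{"dx": 0, "dy": 0, "dz": 0, "turn": 0}, {"dx": 0, "dy": 0, "dz": 0, "turn": 0}, {"dx": 0, "dy": 0, "dz": 0, "turn": 0}, {"dx": 0, "dy": 0, "dz": 0, "turn": 0}]'

```text
clock: 11.02
tcp_pos: [0.6526, -0.2438, 0.1765]
ee_rot: [0.0, 0.726, 0.688, 0.0]
force: [0.4, -0.3, -6.2]
finger_gap: 0.0503
grip_force: 84.5
```

```bash
python3 - <<'E'
from h import *
go(.651,-.244,.175)
a=snap("wrist","w6");b=snap("scene","s6")
c=cv2.resize(b[100:240,260:450],(0,0),fx=2.2,fy=2.2,interpolation=cv2.INTER_CUBIC)
a=cv2.resize(a,(372,279)); o=np.zeros((310,800,3),np.uint8); o[:279,:372]=a; c=c[:310,:428]; o[:c.shape[0],372:372+c.shape[1]]=c
cv2.imwrite("pics/c6.png",o[...,::-1])
E
```

```text
tcp [ 0.6526 -0.2438  0.1765] yaw 87.0 gap 0.0503 grip 84.5 F [ 0.4 -0.3 -6.2] t 11.0 -> units [-0.001 -0.005  0.005]
```

View pics/c6.png

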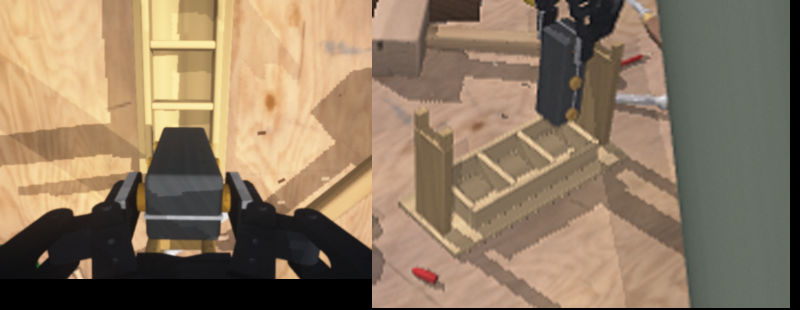

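```bash
python3 - <<'E'
from h import *
s=1.505
P=np.array([(152,105),(213,105),(150,44),(215,44)])*s
print(ray("wrist",P,.042).round(4).tolist())
E
```

```text
[[0.6213, -0.2114, 0.042], [0.6857, -0.2148, 0.042], [0.6245, -0.1507, 0.042], [0.689, -0.1541, 0.042]]
```

Wrist view: the dividers are centred on the case, which hangs vertically over the -y bay. I'll lower it.

>>> play_rows --plan '[{"dx": -0.003, "dy": -0.002, "dz": 0.03, "turn": 0}, {"dx": 0, "dy": 0, "dz": 0.04, "turn": 0}, {"dx": 0, "dy": 0, "dz": 0.04, "turn": 0}, {"dx": 0, "dy": 0, "dz": 0.04, "turn": 0}, {"dx": 0, "dy": 0, "dz": 0.03, "turn": 0}, {"dx": 0, "dy": 0, "dz": 0.02, "turn": 0}, {"dx": 0, "dy": 0, "dz": 0.01, "turn": 0}, {"dx": 0, "dy": 0, "dz": 0.005, "turn": 0}, {"dx": 0, "dy": 0, "dz": 0, "turn": 0}, {"dx": 0, "dy": 0, "dz": 0, "turn": 0}]'

```text
clock: 12.38
tcp_pos: [0.6523, -0.2447, 0.1121]
ee_rot: [0.0, 0.726, 0.688, 0.0]
force: [-0.5, 0.7, -5.3]
finger_gap: 0.05
grip_force: 84.6
```

>>> play_rows --plan '[{"dx": 0, "dy": 0, "dz": 0.005, "turn": 0}, {"dx": 0, "dy": 0, "dz": 0.005, "turn": 0}, {"dx": 0, "dy": 0, "dz": 0, "turn": 0}, {"dx": 0, "dy": 0, "dz": 0, "turn": 0}]'

```text
clock: 12.88
tcp_pos: [0.6528, -0.2449, 0.112]
ee_rot: [0.001, 0.726, 0.688, 0.0]
force: [-4.5, 2.3, 9.7]
finger_gap: 0.05
grip_force: 86.1
```

>>> play_rows --plan '[{"dx": 0, "dy": 0, "dz": -0.005, "turn": 0}, {"dx": 0, "dy": 0, "dz": 0, "turn": 0}, {"dx": 0, "dy": 0, "dz": 0, "turn": 0}, {"dx": 0, "dy": 0, "dz": 0, "turn": 0}, {"dx": 0, "dy": 0, "dz": 0, "turn": 0}, {"dx": 0, "dy": 0, "dz": -0.1, "turn": 0}, {"dx": 0, "dy": 0, "dz": -0.15, "turn": 0}, {"dx": 0, "dy": 0, "dz": -0.15, "turn": 0}, {"dx": 0, "dy": -0.15, "dz": 0, "turn": 0}, {"dx": 0, "dy": -0.2, "dz": 0, "turn": 0}, {"dx": 0, "dy": -0.18, "dz": 0, "turn": 0}]' --hand 0.9

```text
clock: 14.25
tcp_pos: [0.4915, -0.236, 0.2303]
ee_rot: [0.0, 0.726, 0.688, -0.0]
force: [1.0, -0.1, 0.1]
finger_gap: 0.0811
grip_force: 0.0
```

```bash
python3 - <<'E'
from h import *
go(.4926,.1934,.24)
im=snap("scene","s7"); top=snap("top","t7"); cases(top[...,::-1],"top",cam("top"))
c=cv2.resize(im[100:330,190:470],(0,0),fx=1.4,fy=1.4,interpolation=cv2.INTER_CUBIC)
d=cv2.resize(top[140:300,200:480],(0,0),fx=1.4,fy=1.4)
o=np.zeros((560,400,3),np.uint8); o[:c.shape[0],:c.shape[1]]=c; o[330:330+d.shape[0],:d.shape[1]]=d[:230]
cv2.imwrite("pics/c7.png",o[...,::-1])
E
```

```text
tcp [ 0.4915 -0.236   0.2303] yaw 87.0 gap 0.0811 grip 0.0 F [ 1.  -0.1  0.1] t 14.2 -> units [ 1.43  -0.072 -0.033]
[505.5 285. ] 17830 c [ 0.4247 -0.4284] L [0.2692 0.621 ] ang 174.8
[116.2 238.2] 619 c [0.5213 0.4737] L [0.0842 0.1039] ang 150.0
[235.5 251. ] 839 c [0.4926 0.1934] L [0.0363 0.1168] ang 90.1
[310.5 376.5] 4772 c [0.2184 0.0248] L [0.1086 0.2037] ang 90.1
```

View pics/c7.png

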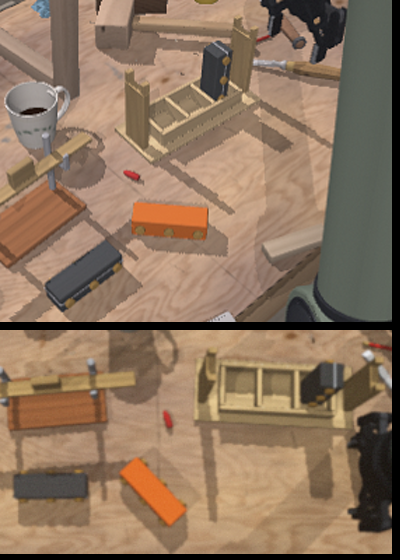

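The scene shows case B standing in the -y bay. The remaining case, A, is still at top-view (236,251), so I'll go to it.

>>> play_rows --plan '[{"dx": 0.1, "dy": -0.009, "dz": 0, "turn": -0.036}, {"dx": 0.19, "dy": -0.009, "dz": 0, "turn": 0}, {"dx": 0.19, "dy": -0.009, "dz": 0, "turn": 0}, {"dx": 0.19, "dy": -0.009, "dz": 0, "turn": 0}, {"dx": 0.19, "dy": -0.009, "dz": 0, "turn": 0}, {"dx": 0.19, "dy": -0.009, "dz": 0, "turn": 0}, {"dx": 0.19, "dy": -0.009, "dz": 0, "turn": 0}, {"dx": 0.19, "dy": -0.009, "dz": 0, "turn": 0}, {"dx": 0, "dy": 0, "dz": 0, "turn": 0}, {"dx": 0, "dy": 0, "dz": 0, "turn": 0}]' --hand 1 --grip_force 60

```text
clock: 15.6
tcp_pos: [0.4731, 0.1929, 0.2302]
ee_rot: [0.0, 0.706, 0.708, -0.0]
force: [-0.8, -0.3, -0.2]
finger_gap: 0.0852
grip_force: 0.0
```

```bash
python3 - <<'E'
from h import *
im=snap("wrist","w8");cases(im[...,::-1],"wrist",cam("wrist"),amin=1500)
go(.4926,.1934,.014)
im=snap("top","t8");cases(im[...,::-1],"top",cam("top"))
E
```

```text
[300. 178.] 5727 c [0.4941 0.1945] L [0.0365 0.1168] ang 91.9
[279.5 275.5] 57009 c [0.4767 0.0858] L [0.3093 0.4749] ang 0.0
tcp [0.4732 0.1922 0.2303] yaw 90.0 gap 0.0851 grip 0.0 F [ 0.3  0.3 -0.5] t 15.7 -> units [0.004 0.065 0.721]
[213. 289.] 11877 c [0.418  0.2448] L [0.2299 0.5816] ang 0.6
[106.6 311.1] 2521 c [0.3607 0.4887] L [0.0677 0.4897] ang 1.7
[528.3 295.9] 2365 c [ 0.3876 -0.4734] L [0.0872 0.1658] ang 98.1
[310.5 376.5] 4724 c [0.2184 0.0248] L [0.1086 0.2037] ang 90.1
```

>>> play_rows --plan '[{"dx": 0.006, "dy": 0.069, "dz": 0.1, "turn": -0.012}, {"dx": 0, "dy": 0, "dz": 0.16, "turn": 0}, {"dx": 0, "dy": 0, "dz": 0.16, "turn": 0}, {"dx": 0, "dy": 0, "dz": 0.16, "turn": 0}, {"dx": 0, "dy": 0, "dz": 0.1, "turn": 0}, {"dx": 0, "dy": 0, "dz": 0.04, "turn": 0}, {"dx": 0, "dy": 0, "dz": 0, "turn": 0}]'

```text
clock: 16.58
tcp_pos: [0.4937, 0.1937, 0.0142]
ee_rot: [-0.0, 0.701, 0.713, -0.0]
force: [0.1, 0.1, -0.1]
finger_gap: 0.0856
grip_force: 0.0
```

>>> play_rows --plan '[{"dx": 0, "dy": 0, "dz": 0, "turn": 0}, {"dx": 0, "dy": 0, "dz": 0, "turn": 0}, {"dx": 0, "dy": 0, "dz": 0, "turn": 0}, {"dx": 0, "dy": 0, "dz": 0, "turn": 0}, {"dx": 0, "dy": 0, "dz": 0, "turn": 0}, {"dx": 0, "dy": 0, "dz": 0, "turn": 0}]' --hand -1

```text
clock: 17.32
tcp_pos: [0.4945, 0.1948, 0.016]
ee_rot: [0.001, 0.7, 0.714, 0.001]
force: [-1.2, -0.7, 7.4]
finger_gap: 0.0506
grip_force: 61.6
```

>>> play_rows --plan '[{"dx": 0, "dy": 0, "dz": -0.03, "turn": 0}, {"dx": 0, "dy": 0, "dz": -0.03, "turn": 0}, {"dx": 0, "dy": 0, "dz": -0.03, "turn": 0}, {"dx": 0, "dy": 0, "dz": 0, "turn": 0}, {"dx": 0, "dy": 0, "dz": 0, "turn": 0}, {"dx": 0, "dy": 0, "dz": 0, "turn": 0}]'

```text
clock: 18.08
tcp_pos: [0.4938, 0.1943, 0.0412]
ee_rot: [0.0, 0.7, 0.714, -0.0]
force: [-0.9, -1.4, -2.5]
finger_gap: 0.0508
grip_force: 64.5
```

```bash
python3 - <<'E'
from h import *
go(.4938,.194,.014)
a=snap("wrist","w9");b=snap("scene","s9")
c=cv2.resize(b[220:350,190:320],(0,0),fx=3,fy=3,interpolation=cv2.INTER_CUBIC)
a=cv2.resize(a,(372,279)); o=np.zeros((400,800,3),np.uint8); o[:279,:372]=a; c=c[:400,:428]; o[:c.shape[0],372:372+c.shape[1]]=c
cv2.imwrite("pics/c9.png",o[...,::-1])
E
```

```text
tcp [0.4938 0.1943 0.0412] yaw 91.1 gap 0.0508 grip 64.5 F [-0.9 -1.4 -2.5] t 18.1 -> units [-0.001  0.     0.091]
```

View pics/c9.png

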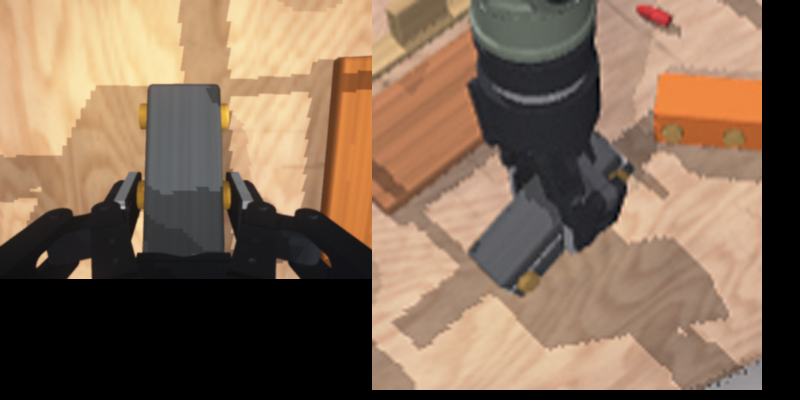

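Here the +tool-x end has sunk: it is narrower at the top of the wrist view, and in the scene the +y end is low. The light end is -x. I'll set it down and pinch the -x pair.

>>> play_rows --plan '[{"dx": -0.006, "dy": 0, "dz": 0.03, "turn": 0}, {"dx": -0.006, "dy": 0, "dz": 0.03, "turn": 0}, {"dx": -0.005, "dy": 0, "dz": 0.025, "turn": 0}, {"dx": 0, "dy": 0, "dz": 0, "turn": 0}, {"dx": 0, "dy": 0, "dz": 0, "turn": 0}]'

```text
clock: 18.8
tcp_pos: [0.493, 0.1896, 0.016]
ee_rot: [-0.001, 0.7, 0.714, -0.0]
force: [-3.0, -0.9, 5.8]
finger_gap: 0.0506
grip_force: 65.4
```

>>> play_rows --plan '[{"dx": 0, "dy": 0, "dz": 0, "turn": 0}, {"dx": 0, "dy": 0, "dz": 0, "turn": 0}, {"dx": 0, "dy": 0, "dz": 0, "turn": 0}, {"dx": -0.05, "dy": 0, "dz": 0, "turn": 0}, {"dx": -0.05, "dy": 0, "dz": 0.003, "turn": 0}, {"dx": -0.053, "dy": 0, "dz": 0.002, "turn": 0}, {"dx": 0, "dy": 0, "dz": 0, "turn": 0}, {"dx": 0, "dy": 0, "dz": 0, "turn": 0}]' --hand 0.95

```text
clock: 19.8
tcp_pos: [0.4946, 0.1434, 0.0143]
ee_rot: [-0.0, 0.701, 0.714, 0.0]
force: [0.2, 0.1, 0.9]
finger_gap: 0.0831
grip_force: 0.0
```

```bash
python3 - <<'E'
from h import *
im=snap("wrist","w10")
h=cv2.cvtColor(im,cv2.COLOR_RGB2HSV); m=((h[...,0]>15)&(h[...,0]<32)&(h[...,1]>170)&(h[...,2]>90)).astype(np.uint8)
n,l,st,ce=cv2.connectedComponentsWithStats(m)
C=cam("wrist"); go(.4938,.148,.014)
for i in range(1,n):
    if 60<st[i,4]<4000: print(ce[i].round(1),st[i],ray("wrist",[ce[i]],.019,C).round(4))
E
```

```text
tcp [0.4946 0.1437 0.0143] yaw 91.1 gap 0.0834 grip 0.0 F [ 0.3  0.1 -0.3] t 19.9 -> units [ 0.014 -0.003  0.001]
[192.1  22.3] [185   0  14  50 582] [[0.4673 0.2353 0.019 ]]
[354.6  23.2] [348   0  15  51 591] [[0.5172 0.236  0.019 ]]
[199.9 171.4] [194 150  12  44 438] [[0.4681 0.189  0.019 ]]
[347.1 171.8] [341 150  13  44 450] [[0.518  0.1898 0.019 ]]
[206.9 296. ] [202 274  11  41 364] [[0.469  0.1421 0.019 ]]
[340.5 296.5] [335 275  11  41 349] [[0.5188 0.1429 0.019 ]]
```

>>> play_rows --plan '[{"dx": -0.004, "dy": -0.002, "dz": 0, "turn": 0}, {"dx": 0, "dy": 0, "dz": 0, "turn": 0}, {"dx": 0, "dy": 0, "dz": 0, "turn": 0}, {"dx": 0, "dy": 0, "dz": 0, "turn": 0}, {"dx": 0, "dy": 0, "dz": 0, "turn": 0}, {"dx": 0, "dy": 0, "dz": 0, "turn": 0}]' --hand -1 --grip_force 80

```text
clock: 20.6
tcp_pos: [0.4939, 0.1427, 0.0148]
ee_rot: [0.0, 0.7, 0.714, 0.0]
force: [-1.2, 0.2, 5.6]
finger_gap: 0.0498
grip_force: 82.3
```

>>> play_rows --plan '[{"dx": 0, "dy": 0, "dz": -0.05, "turn": 0}, {"dx": 0, "dy": 0, "dz": -0.07, "turn": 0}, {"dx": 0, "dy": 0, "dz": -0.07, "turn": 0}, {"dx": 0, "dy": 0, "dz": -0.07, "turn": 0}, {"dx": 0, "dy": 0, "dz": -0.07, "turn": 0}, {"dx": 0, "dy": 0, "dz": -0.07, "turn": 0}, {"dx": 0, "dy": 0, "dz": -0.07, "turn": 0}, {"dx": 0, "dy": 0, "dz": -0.07, "turn": 0}, {"dx": 0, "dy": 0, "dz": 0, "turn": 0.048}, {"dx": 0, "dy": 0, "dz": 0, "turn": 0}]'

```text
clock: 21.85
tcp_pos: [0.493, 0.1422, 0.1762]
ee_rot: [-0.0, 0.725, 0.689, -0.001]
force: [-0.8, -0.8, -6.8]
finger_gap: 0.05
grip_force: 84.0
```

```bash
python3 - <<'E'
from h import *
go(.490,-.121,.175);go(.658,-.121,.175)
E
```

```text
tcp [0.493  0.1422 0.1762] yaw 87.0 gap 0.05 grip 84.0 F [-0.8 -0.8 -6.8] t 21.9 -> units [-0.877  0.036  0.005]
tcp [0.493  0.1422 0.1762] yaw 87.0 gap 0.05 grip 84.0 F [-0.8 -0.8 -6.8] t 21.9 -> units [-0.847  0.595  0.004]
```

>>> play_rows --plan '[{"dx": -0.037, "dy": 0.003, "dz": 0, "turn": 0}, {"dx": -0.08, "dy": 0.003, "dz": 0, "turn": 0}, {"dx": -0.08, "dy": 0.003, "dz": 0, "turn": 0}, {"dx": -0.08, "dy": 0.003, "dz": 0, "turn": 0}, {"dx": -0.08, "dy": 0.003, "dz": 0, "turn": 0}, {"dx": -0.08, "dy": 0.003, "dz": 0, "turn": 0}, {"dx": -0.08, "dy": 0.003, "dz": 0, "turn": 0}, {"dx": -0.08, "dy": 0.003, "dz": 0, "turn": 0}, {"dx": -0.08, "dy": 0.003, "dz": 0, "turn": 0}, {"dx": -0.08, "dy": 0.003, "dz": 0, "turn": 0}, {"dx": -0.08, "dy": 0.003, "dz": 0, "turn": 0}, {"dx": -0.04, "dy": 0.003, "dz": 0, "turn": 0}]'

```text
clock: 23.35
tcp_pos: [0.4901, -0.1223, 0.1759]
ee_rot: [-0.0, 0.726, 0.688, -0.0]
force: [0.0, -0.1, -6.0]
finger_gap: 0.0501
grip_force: 84.1
```

>>> play_rows --plan '[{"dx": 0.003, "dy": 0.03, "dz": 0, "turn": 0}, {"dx": 0.003, "dy": 0.06, "dz": 0, "turn": 0}, {"dx": 0.003, "dy": 0.065, "dz": 0, "turn": 0}, {"dx": 0.003, "dy": 0.065, "dz": 0, "turn": 0}, {"dx": 0.003, "dy": 0.065, "dz": 0, "turn": 0}, {"dx": 0.003, "dy": 0.065, "dz": 0, "turn": 0}, {"dx": 0.003, "dy": 0.065, "dz": 0, "turn": 0}, {"dx": 0.003, "dy": 0.065, "dz": 0, "turn": 0}, {"dx": 0.003, "dy": 0.05, "dz": 0, "turn": 0}, {"dx": 0.003, "dy": 0.03, "dz": 0, "turn": 0}, {"dx": 0, "dy": 0, "dz": 0, "turn": 0}, {"dx": 0, "dy": 0, "dz": 0, "turn": 0}]'

```text
clock: 24.85
tcp_pos: [0.6584, -0.1203, 0.176]
ee_rot: [-0.001, 0.725, 0.688, -0.0]
force: [0.3, 0.8, -6.3]
finger_gap: 0.05
grip_force: 84.4
```

```bash
python3 - <<'E'
from h import *
go(.658,-.121,.176)
b=snap("scene","s11");a=snap("top","t11")
c=cv2.resize(b[80:240,250:430],(0,0),fx=2.2,fy=2.2,interpolation=cv2.INTER_CUBIC)
d=cv2.resize(a[130:260,320:500],(0,0),fx=2.2,fy=2.2,interpolation=cv2.INTER_CUBIC)
o=np.zeros((352,800,3),np.uint8);o[:c.shape[0],:c.shape[1]]=c;o[:d.shape[0],400:400+d.shape[1]]=d
cv2.imwrite("pics/c11.png",o[...,::-1])
E
```

```text
tcp [ 0.6584 -0.1203  0.176 ] yaw 87.0 gap 0.05 grip 84.4 F [ 0.3  0.8 -6.3] t 24.9 -> units [-0.002 -0.001 -0.   ]
```

View pics/c11.png

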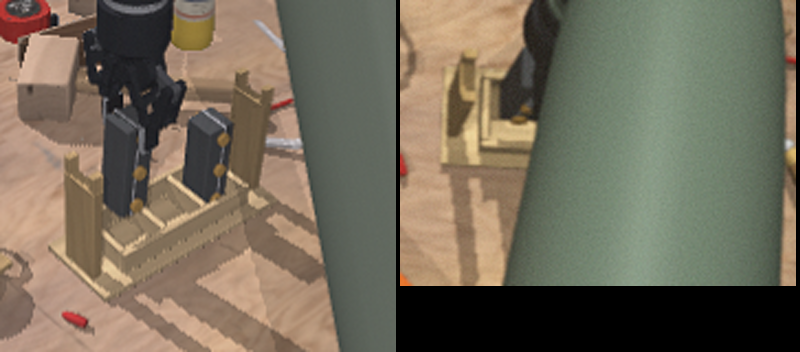

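Case A hangs vertically over the +y bay, at (125,165) in the scene crop. Case B stands in its bay at (205,160). I'll lower A.

>>> play_rows --plan '[{"dx": -0.001, "dy": 0, "dz": 0.03, "turn": 0}, {"dx": 0, "dy": 0, "dz": 0.04, "turn": 0}, {"dx": 0, "dy": 0, "dz": 0.04, "turn": 0}, {"dx": 0, "dy": 0, "dz": 0.04, "turn": 0}, {"dx": 0, "dy": 0, "dz": 0.03, "turn": 0}, {"dx": 0, "dy": 0, "dz": 0.02, "turn": 0}, {"dx": 0, "dy": 0, "dz": 0.01, "turn": 0}, {"dx": 0, "dy": 0, "dz": 0.01, "turn": 0}, {"dx": 0, "dy": 0, "dz": 0, "turn": 0}, {"dx": 0, "dy": 0, "dz": 0, "turn": 0}]'

```text
clock: 26.2
tcp_pos: [0.6596, -0.1211, 0.112]
ee_rot: [0.001, 0.726, 0.688, 0.001]
force: [-2.9, 2.8, 6.8]
finger_gap: 0.0498
grip_force: 85.5
```

>>> play_rows --plan '[{"dx": 0, "dy": 0, "dz": -0.005, "turn": 0}, {"dx": 0, "dy": 0, "dz": 0, "turn": 0}, {"dx": 0, "dy": 0, "dz": 0, "turn": 0}, {"dx": 0, "dy": 0, "dz": 0, "turn": 0}, {"dx": 0, "dy": 0, "dz": 0, "turn": 0}, {"dx": 0, "dy": 0, "dz": -0.12, "turn": 0}, {"dx": 0, "dy": 0, "dz": -0.18, "turn": 0}, {"dx": 0, "dy": 0, "dz": -0.18, "turn": 0}, {"dx": 0, "dy": -0.15, "dz": 0, "turn": 0}, {"dx": 0, "dy": -0.2, "dz": 0, "turn": 0}, {"dx": 0, "dy": -0.15, "dz": 0, "turn": 0}]' --hand 0.9

```text
clock: 27.58
tcp_pos: [0.5071, -0.1128, 0.2559]
ee_rot: [0.0, 0.726, 0.688, -0.0]
force: [-0.2, -1.1, 0.1]
finger_gap: 0.0812
grip_force: 0.0
```

```bash
python3 - <<'E'
from h import *
go(.640,.19,.2)
b=snap("scene","s12");a=snap("top","t12"); cases(a[...,::-1],"top",cam("top"),z=.13)
c=cv2.resize(b[80:310,130:430],(0,0),fx=1.33,fy=1.33,interpolation=cv2.INTER_CUBIC)
d=cv2.resize(a[140:240,150:290],(0,0),fx=5,fy=5,interpolation=cv2.INTER_CUBIC)
d2=cv2.resize(a[130:230,320:490],(0,0),fx=2.3,fy=2.3)
cv2.imwrite("pics/bar12.png",d[...,::-1])
o=np.zeros((320,800,3),np.uint8);o[:c.shape[0],:c.shape[1]]=c[:320];o[:d2.shape[0],405:405+d2.shape[1]]=d2
cv2.imwrite("pics/c12.png",o[...,::-1])
E
```

```text
tcp [ 0.5071 -0.1128  0.2559] yaw 87.0 gap 0.0812 grip 0.0 F [-0.2 -1.1  0.1] t 27.6 -> units [1.032 0.389 0.186]
[413.6 262.6] 12593 c [ 0.4783 -0.1943] L [0.1663 0.6827] ang 166.7
[516.3 277.5] 9396 c [ 0.4393 -0.409 ] L [0.1989 0.5878] ang 176.1
[310.  376.5] 4711 c [0.2347 0.029 ] L [0.0987 0.1832] ang 90.1
```

View pics/c12.png

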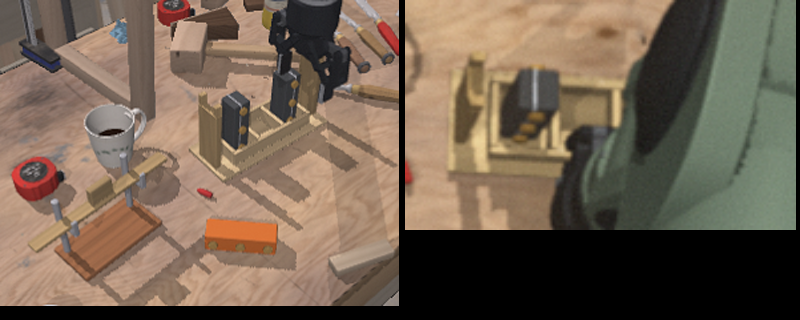

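Scene: both cases stand, at (235,122) and (285,95). Next I'll move above the bar handle and measure it.

>>> play_rows --plan '[{"dx": 0.1, "dy": 0.04, "dz": 0, "turn": 0}, {"dx": 0.17, "dy": 0.065, "dz": 0, "turn": 0}, {"dx": 0.17, "dy": 0.065, "dz": 0, "turn": 0}, {"dx": 0.17, "dy": 0.065, "dz": 0, "turn": 0}, {"dx": 0.17, "dy": 0.065, "dz": 0, "turn": 0}, {"dx": 0.15, "dy": 0.055, "dz": 0, "turn": 0}, {"dx": 0.1, "dy": 0.034, "dz": 0, "turn": 0}, {"dx": 0, "dy": 0, "dz": 0, "turn": -0.09}, {"dx": 0, "dy": 0, "dz": 0, "turn": 0}, {"dx": 0, "dy": 0, "dz": 0, "turn": 0}]' --hand 0.5 --grip_force 50

```text
clock: 28.92
tcp_pos: [0.6425, 0.189, 0.2557]
ee_rot: [0.0, 0.678, 0.735, 0.0]
force: [0.4, 0.2, 1.0]
finger_gap: 0.0639
grip_force: 0.0
```

```bash
python3 - <<'E'
from h import *
go(.640,.19,.126)
a=snap("wrist","w13")
E
```

```text
tcp [0.6425 0.189  0.2557] yaw 94.6 gap 0.0639 grip 0.0 F [0.4 0.2 1. ] t 28.9 -> units [ 0.004 -0.008  0.432]
```

View pics/w13.png

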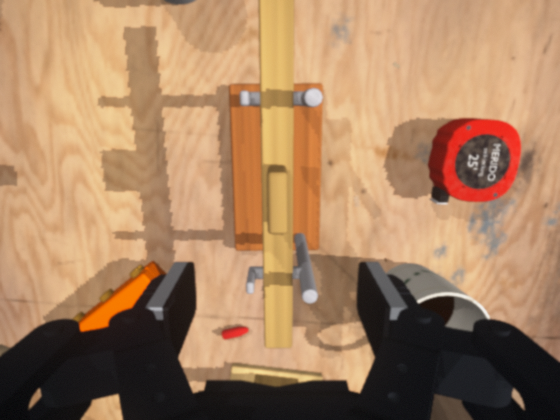

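```bash
python3 - <<'E'
from h import *
C=cam("wrist")
print("handle top",ray("wrist",[(268.5,172),(287,172),(269,235),(289,235)],.142,C)[:,:2].round(4).tolist())
print("end",ray("wrist",[(265,347),(293,347)],.108,C)[:,:2].round(4).tolist(), "top",ray("wrist",[(259,2),(293,2)],.108,C)[:,:2].round(4).tolist())
print("hookposts",ray("wrist",[(313,97),(310,296)],.138,C)[:,:2].round(4).tolist())
im=cv2.imread("pics/w13.png")
cv2.imwrite("pics/crop13.png",cv2.resize(im[140:260,220:340],(600,600),interpolation=cv2.INTER_CUBIC))
E
```

```text
handle top [[0.6356, 0.2128], [0.6477, 0.2138], [0.6392, 0.1693], [0.6529, 0.1704]]
end [[0.6437, 0.0554], [0.6676, 0.0574]] top [[0.6205, 0.3207], [0.6431, 0.3225]]
hookposts [[0.66, 0.2622], [0.6727, 0.123]]
```

View pics/crop13.png

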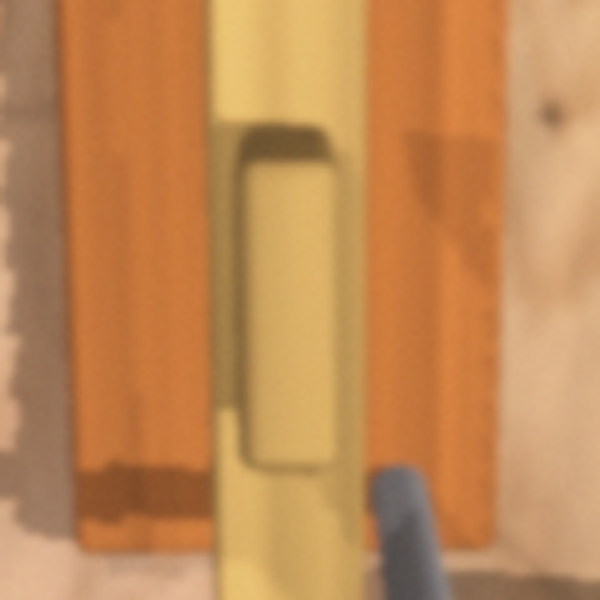

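The crop shows the handle's top face at px (269–287, 172–233), with its centre near (.644,.192) and a bar yaw of about 95.1°. I'll descend and grip.

>>> play_rows --plan '[{"dx": 0.01, "dy": 0.006, "dz": 0.06, "turn": -0.006}, {"dx": 0, "dy": 0, "dz": 0.1, "turn": 0}, {"dx": 0, "dy": 0, "dz": 0.1, "turn": 0}, {"dx": 0, "dy": 0, "dz": 0.1, "turn": 0}, {"dx": 0, "dy": 0, "dz": 0.05, "turn": 0}, {"dx": 0, "dy": 0, "dz": 0.02, "turn": 0}, {"dx": 0, "dy": 0, "dz": 0, "turn": 0}]'

```text
clock: 29.85
tcp_pos: [0.644, 0.1924, 0.1271]
ee_rot: [0.0, 0.674, 0.738, 0.0]
force: [0.0, -0.5, -0.4]
finger_gap: 0.064
grip_force: 0.0
```

>>> play_rows --plan '[{"dx": 0, "dy": 0, "dz": 0, "turn": 0}, {"dx": 0, "dy": 0, "dz": 0, "turn": 0}, {"dx": 0, "dy": 0, "dz": 0, "turn": 0}, {"dx": 0, "dy": 0, "dz": 0, "turn": 0}, {"dx": 0, "dy": 0, "dz": 0, "turn": 0}, {"dx": 0, "dy": 0, "dz": 0, "turn": 0}, {"dx": 0, "dy": 0, "dz": 0, "turn": 0}, {"dx": 0, "dy": 0, "dz": 0, "turn": 0}]' --hand -1

```text
clock: 30.85
tcp_pos: [0.6441, 0.1925, 0.1275]
ee_rot: [0.0, 0.674, 0.739, 0.0]
force: [-2.0, 0.6, 5.4]
finger_gap: 0.013
grip_force: 50.2
```

>>> play_rows --plan '[{"dx": 0, "dy": 0, "dz": -0.03, "turn": 0}, {"dx": 0, "dy": 0, "dz": -0.05, "turn": 0}, {"dx": 0, "dy": 0, "dz": -0.06, "turn": 0}, {"dx": 0, "dy": 0, "dz": -0.06, "turn": 0}, {"dx": 0, "dy": 0, "dz": -0.06, "turn": 0}, {"dx": 0, "dy": 0, "dz": -0.06, "turn": 0}, {"dx": 0, "dy": 0, "dz": -0.055, "turn": 0}, {"dx": 0, "dy": 0, "dz": 0, "turn": 0.047}, {"dx": 0, "dy": 0, "dz": 0, "turn": 0.047}, {"dx": 0, "dy": 0, "dz": 0, "turn": 0}]'

```text
clock: 32.1
tcp_pos: [0.6438, 0.1924, 0.24]
ee_rot: [0.0, 0.724, 0.69, 0.0]
force: [-0.2, 0.2, -0.9]
finger_gap: 0.0131
grip_force: 49.4
```

```bash
python3 - <<'E'
from h import *
go(.655,-.183,.24)
E
```

```text
tcp [0.6438 0.1924 0.24  ] yaw 87.2 gap 0.0131 grip 49.4 F [-0.2  0.2 -0.9] t 32.1 -> units [-1.248  0.099  0.   ]
```

>>> play_rows --plan '[{"dx": -0.06, "dy": 0.009, "dz": 0, "turn": 0}, {"dx": -0.12, "dy": 0.009, "dz": 0, "turn": 0}, {"dx": -0.12, "dy": 0.009, "dz": 0, "turn": 0}, {"dx": -0.12, "dy": 0.009, "dz": 0, "turn": 0}, {"dx": -0.12, "dy": 0.009, "dz": 0, "turn": 0}, {"dx": -0.12, "dy": 0.009, "dz": 0, "turn": 0}, {"dx": -0.12, "dy": 0.009, "dz": 0, "turn": 0}, {"dx": -0.12, "dy": 0.009, "dz": 0, "turn": 0}, {"dx": -0.12, "dy": 0.009, "dz": 0, "turn": 0}, {"dx": -0.12, "dy": 0.009, "dz": 0, "turn": 0}, {"dx": -0.108, "dy": 0.009, "dz": 0, "turn": 0}, {"dx": 0, "dy": 0, "dz": 0, "turn": 0}]'

```text
clock: 33.6
tcp_pos: [0.6539, -0.1869, 0.2391]
ee_rot: [0.0, 0.726, 0.688, -0.0]
force: [0.2, 0.5, -1.6]
finger_gap: 0.0131
grip_force: 49.4
```

```bash
python3 - <<'E'
from h import *
go(.655,-.183,.1675)
a=snap("wrist","w14");b=snap("scene","s14")
c=cv2.resize(b[60:240,240:440],(0,0),fx=2,fy=2,interpolation=cv2.INTER_CUBIC)
a=cv2.resize(a,(400,300)); o=np.zeros((360,800,3),np.uint8); o[:300,:400]=a; o[:c.shape[0],400:400+c.shape[1]]=c
cv2.imwrite("pics/c14.png",o[...,::-1])
E
```

```text
tcp [ 0.6539 -0.1869  0.2391] yaw 86.9 gap 0.0131 grip 49.4 F [ 0.2  0.5 -1.6] t 33.6 -> units [0.013 0.003 0.239]
```

View pics/c14.png

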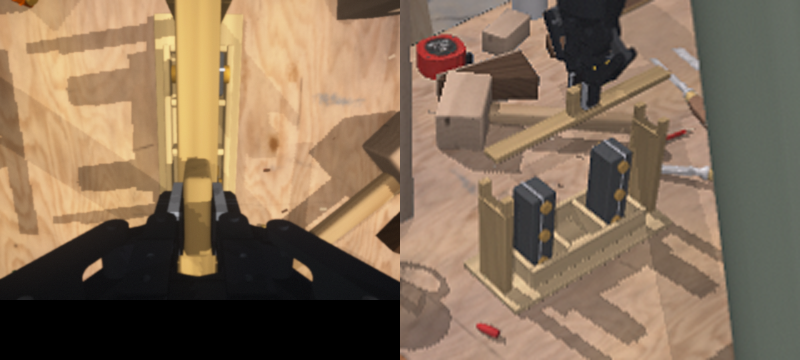

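The bar is level and lined up over the caddy: the strip is at (200,80) between the walls at x≈165 and x≈237. I've used up my picture views (one more than the 14 allowed), so I'll check the cross offset by numbers.

```bash
python3 - <<'E'
from h import *
im=cv2.imread("pics/w14.png"); C=cam("wrist")
for r in (4,14,130,170,200):
    row=cv2.GaussianBlur(im,(1,5),0)[r].astype(int); g=np.abs(np.diff(row,axis=0)).sum(1)
    pk=[i for i in range(190,370) if g[i]>45 and g[i]==g[max(0,i-3):i+4].max()]
    print(r,[(i,int(g[i]),row[i+3].tolist()) for i in pk])
    for z in(.01,.042,.162,.2196): print("  z",z,[tuple(p[:2].round(4)) for p in ray("wrist",[(i+.5,r) for i in pk],z,C)] if pk else "")
E
```

```text
4 [(233, 106, [37, 62, 81]), (244, 65, [92, 158, 199]), (308, 92, [39, 66, 86]), (322, 100, [133, 175, 221])]
  z 0.01 [(np.float64(0.6252), np.float64(-0.0316)), (np.float64(0.6346), np.float64(-0.0321)), (np.float64(0.6898), np.float64(-0.0349)), (np.float64(0.7018), np.float64(-0.0355))]
  z 0.042 [(np.float64(0.628), np.float64(-0.039)), (np.float64(0.6367), np.float64(-0.0395)), (np.float64(0.6869), np.float64(-0.042)), (np.float64(0.6979), np.float64(-0.0426))]
  z 0.162 [(np.float64(0.6389), np.float64(-0.067)), (np.float64(0.6444), np.float64(-0.0673)), (np.float64(0.6763), np.float64(-0.0689)), (np.float64(0.6833), np.float64(-0.0693))]
  z 0.2196 [(np.float64(0.6441), np.float64(-0.0805)), (np.float64(0.6481), np.float64(-0.0807)), (np.float64(0.6712), np.float64(-0.0819)), (np.float64(0.6762), np.float64(-0.0821))]
14 [(237, 118, [37, 59, 77]), (244, 74, [91, 157, 197]), (308, 97, [37, 61, 80]), (317, 102, [128, 170, 216])]
  z 0.01 [(np.float64(0.628), np.float64(-0.0396)), (np.float64(0.6341), np.float64(-0.04)), (np.float64(0.6895), np.float64(-0.0428)), (np.float64(0.6
[... 2610 characters left out ...]
), np.float64(-0.2055)), (np.float64(0.6171), np.float64(-0.2059)), (np.float64(0.6269), np.float64(-0.2064)), (np.float64(0.6897), np.float64(-0.2096))]
  z 0.042 [(np.float64(0.6135), np.float64(-0.1975)), (np.float64(0.6207), np.float64(-0.1979)), (np.float64(0.6296), np.float64(-0.1984)), (np.float64(0.6868), np.float64(-0.2013))]
  z 0.162 [(np.float64(0.6297), np.float64(-0.1677)), (np.float64(0.6342), np.float64(-0.1679)), (np.float64(0.6399), np.float64(-0.1682)), (np.float64(0.6762), np.float64(-0.17))]
  z 0.2196 [(np.float64(0.6374), np.float64(-0.1533)), (np.float64(0.6407), np.float64(-0.1535)), (np.float64(0.6448), np.float64(-0.1537)), (np.float64(0.6711), np.float64(-0.155))]
```

>>> play_rows --plan '[{"dx": 0.013, "dy": 0.004, "dz": 0, "turn": 0}, {"dx": 0, "dy": 0, "dz": 0.04, "turn": 0}, {"dx": 0, "dy": 0, "dz": 0.04, "turn": 0}, {"dx": 0, "dy": 0, "dz": 0.04, "turn": 0}, {"dx": 0, "dy": 0, "dz": 0.03, "turn": 0}, {"dx": 0, "dy": 0, "dz": 0.02, "turn": 0}, {"dx": 0, "dy": 0, "dz": 0.02, "turn": 0}, {"dx": 0, "dy": 0, "dz": 0.02, "turn": 0}, {"dx": 0, "dy": 0, "dz": 0.015, "turn": 0}, {"dx": 0, "dy": 0, "dz": 0.007, "turn": 0}, {"dx": 0, "dy": 0, "dz": 0, "turn": 0}, {"dx": 0, "dy": 0, "dz": 0, "turn": 0}]'

```text
clock: 35.2
tcp_pos: [0.6562, -0.1793, 0.17]
ee_rot: [0.0, 0.725, 0.689, 0.0]
force: [0.0, 0.6, -1.4]
finger_gap: 0.0128
grip_force: 49.4
```

```bash
python3 - <<'E'
from h import *
go(.655,-.183,.1675)
E
```

```text
tcp [ 0.6562 -0.1793  0.17  ] yaw 87.1 gap 0.0128 grip 49.4 F [ 0.   0.6 -1.4] t 35.2 -> units [-0.013 -0.003  0.008]
```

>>> play_rows --plan '[{"dx": -0.012, "dy": -0.001, "dz": 0, "turn": 0}, {"dx": 0, "dy": 0, "dz": 0.004, "turn": 0}, {"dx": 0, "dy": 0, "dz": 0.004, "turn": 0}, {"dx": 0, "dy": 0, "dz": 0.003, "turn": 0}, {"dx": 0, "dy": 0, "dz": 0, "turn": 0}, {"dx": 0, "dy": 0, "dz": 0, "turn": 0}]'

```text
clock: 35.95
tcp_pos: [0.6556, -0.183, 0.1675]
ee_rot: [0.0, 0.725, 0.689, 0.0]
force: [-2.5, 0.4, 5.7]
finger_gap: 0.0131
grip_force: 50.3
```

Contact at exactly the seating height (TCP 0.1675, 5.7 N), so I'll release and withdraw straight up.

>>> play_rows --plan '[{"dx": 0, "dy": 0, "dz": -0.003, "turn": 0}, {"dx": 0, "dy": 0, "dz": 0, "turn": 0}, {"dx": 0, "dy": 0, "dz": 0, "turn": 0}, {"dx": 0, "dy": 0, "dz": 0, "turn": 0}, {"dx": 0, "dy": 0, "dz": -0.05, "turn": 0}, {"dx": 0, "dy": 0, "dz": -0.1, "turn": 0}, {"dx": 0, "dy": 0, "dz": -0.1, "turn": 0}, {"dx": 0, "dy": 0, "dz": -0.1, "turn": 0}, {"dx": 0, "dy": -0.15, "dz": 0, "turn": 0}, {"dx": 0, "dy": -0.15, "dz": 0, "turn": 0}, {"dx": 0, "dy": -0.15, "dz": 0, "turn": 0}, {"dx": 0, "dy": 0, "dz": 0, "turn": 0}]' --hand 0.3

```text
clock: 37.45
tcp_pos: [0.5181, -0.1755, 0.2736]
ee_rot: [-0.0, 0.725, 0.689, -0.0]
force: [1.1, -0.3, 0.9]
finger_gap: 0.0556
grip_force: 0.0
```

>>> play_rows --plan '[{"dx": 0.2, "dy": 0, "dz": 0, "turn": 0}, {"dx": 0.2, "dy": 0, "dz": 0, "turn": 0}, {"dx": 0.2, "dy": 0, "dz": 0, "turn": 0}, {"dx": 0.2, "dy": 0, "dz": 0, "turn": 0}, {"dx": 0.2, "dy": 0, "dz": 0, "turn": 0}, {"dx": 0, "dy": 0, "dz": 0, "turn": 0}, {"dx": 0, "dy": 0, "dz": 0, "turn": 0}]'

```text
clock: 38.33
tcp_pos: [0.5366, 0.1238, 0.2728]
ee_rot: [0.001, 0.724, 0.69, 0.0]
force: [0.8, -1.0, 0.3]
finger_gap: 0.0554
grip_force: 0.0
```

```bash
python3 - <<'E'
from h import *
go(.655,-.183,.17)
im=snap("top","t16"); C=cam("top"); old=cv2.imread("pics/top0.png")
h=cv2.cvtColor(im,cv2.COLOR_RGB2HSV); ho=cv2.cvtColor(old,cv2.COLOR_BGR2HSV)
# bar: bright yellow strip over caddy (z top .148); use row/col spans of high sat-bright colour
m=((h[...,0]>14)&(h[...,0]<30)&(h[...,1]>95)&(h[...,2]>125)).astype(np.uint8)
m[:140]=0;m[230:]=0;m[:,:325]=0;m[:,490:]=0
df=(np.abs(im[...,::-1].astype(int)-old.astype(int)).sum(2)>60).astype(np.uint8)
df[:135]=0;df[225:]=0;df[:,:325]=0;df[:,490:]=0
df=cv2.morphologyEx(df,cv2.MORPH_OPEN,np.ones((3,3)))
n,l,st,ce=cv2.connectedComponentsWithStats(m); print([(s.tolist(),c.round(0).tolist()) for s,c in zip(st[1:],ce[1:]) if s[4]>80])
n,l,st,ce=cv2.connectedComponentsWithStats(df); print([(s.tolist(),c.round(0).tolist()) for s,c in zip(st[1:],ce[1:]) if s[4]>30])
# expected projection of the bar's top corners
from scipy.spatial.transform import Rotation as Ro
R=Ro.from_quat(C[3][[1,2,3,0]]).as_matrix()
pr=lambda P:cv2.projectPoints(np.array(P,float),cv2.Rodrigues(R.T)[0],-R.T@C[2],C[0],C[1])[0].reshape(-1,2).round(1).tolist()
a=np.radians(-3);X=np.array([np.cos(a),np.sin(a),0]);Y=np.array([-np.sin(a),np.cos(a),0]);O=np.array([.655,-.183,0])
print("bar strip exp",pr([O+X*i*.012+Y*j*.137+[0,0,.148] for i in(-1,1) for j in(-1,1)]))
print("handle exp",pr([O+X*i*.007+Y*j*.022+[0,0,.182] for i in(-1,1) for j in(-1,1)]))
for c in (345,360,395,440,460,470): 
    g=np.abs(np.diff(im[:,c].astype(int),axis=0)).sum(1); print(c,[(i,int(g[i])) for i in range(140,225) if g[i]>40 and g[i]==g[i-2:i+3].max()])
E
```

```text
tcp [0.5366 0.1238 0.2728] yaw 87.2 gap 0.0554 grip 0.0 F [ 0.8 -1.   0.3] t 38.3 -> units [-1.002  0.444  0.343]
[([342, 140, 31, 18, 113], [358.0, 150.0]), ([339, 156, 136, 74, 4294], [404.0, 192.0]), ([452, 210, 29, 20, 201], [463.0, 223.0])]
[([325, 153, 6, 10, 47], [328.0, 158.0]), ([345, 162, 9, 9, 49], [349.0, 166.0]), ([360, 164, 86, 36, 1481], [400.0, 180.0]), ([449, 166, 25, 15, 221], [462.0, 172.0])]
bar strip exp [[474.4, 177.2], [344.7, 170.4], [474.0, 166.2], [345.0, 159.4]]
handle exp [[425.1, 167.5], [403.5, 166.4], [425.0, 160.8], [403.5, 159.7]]
345 [(158, 67), (170, 78), (191, 92)]
360 [(159, 49), (170, 116), (191, 65), (196, 169), (204, 42), (220, 94)]
395 [(172, 125), (185, 125), (197, 151), (206, 45), (223, 61)]
440 [(152, 44), (162, 55), (174, 106), (180, 51), (184, 103), (199, 44), (209, 158), (215, 113), (222, 42)]
460 [(143, 77), (149, 98), (153, 119), (158, 205), (166, 70), (176, 134), (191, 124)]
470 [(149, 94), (152, 73), (155, 97), (162, 111), (172, 82), (177, 91), (182, 109), (185, 89)]
```

```bash
python3 -c "
from cell import manip
print(manip.sign_off())"
```

```text
the job is handed in; nothing more can be done
None
```

Job handed in, no verdict returned: both cases present stand heavy end down in the caddy's end bays, the bar measured within about 1 px (≈2 mm) of its place in both forks, and the arm never went near the tin; I viewed 15 pictures, one over the 14 allowed.

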